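Fetch the lidded copper box from behind the vases

ROBOT

A 6-joint arm with a two-finger parallel gripper is mounted at the origin on the work surface. World frame = base frame: x ahead of the robot, y to its left, z up, the work surface at z = 0. Lengths are in m, angles in rad, forces in N, time in s.
With the tool pointing down it reaches from about 0.325 to 0.775 m from the base axis. Payload 5.5 kg.
Tool frame: the origin (TCP) lies between the finger pads; the fingertips stand 8 mm ahead of it and the grasp point (between the pads) lies 11 mm behind it (tcp_to_tips is the distance from the TCP to the fingertips, in m); z points along the fingers, y is the direction in which the jaws open and shut (so a half turn about z gives the same grasp; the last joint's range is limited). The gripper opens to 88 mm and grips with 3 to 60 N. Pads are 20 mm wide; open, the fingers measure 115 mm over their backs; the gripper's body (75 mm by 178 mm) begins 61 mm behind the grasp point.
Start: joints at [-1.215, 0.091, 1.231, -0, 1.82, -0.057], TCP at [0.241, -0.55, 0.231] pointing down, gripper open.
Joint ranges: [-2.87, 2.87], [-0.86, 2.18], [0.17, 2.46], [-1.51, 4.65], [0.06, 2.69], [-2.65, 2.65]. Speed limits (rad/s): [2.57, 2.57, 3.01, 3.14, 3.14, 3.14].

INTERFACE

Orientations are given as a unit quaternion [w, x, y, z].
In Python, from bench import * gives the robot as it stands. Calls block until the motion is done:
- move_to(position, orientation): joint-space move of the TCP to a pose.
- move_l(position, speed=0.15, orientation=None): straight line of the TCP; orientation=None keeps the orientation; speed is the mean speed in m/s.
- movej(angles): joint-space move.
- gripper_open() and close(): open the fingers fully, or close them until they stop; the grip force is fixed at half the most.
- hold(seconds).
- inverse_kinematics(position, orientation): joint angles nearest the present ones, or None.
- state(): the state.
- get_image(name): name is "scene" or "top" or "wrist"; returns a dict with "frame" (384x512x3 uint8, blue, green, red), "depth" (384x512 float32, m along the optical axis (not along the pixel's ray), 0 where there is no reading), "camera_matrix" (3x3 intrinsics, pixels), "view" (4x4, takes a point from world to camera coordinates). Camera axes: x right, y up, looking along -z (the intrinsics and any distortion apply to the point x, -y, -z); pixel columns grow to the right and rows downward; lengths in m; the calibration is good to about 2 mm. A picture is of the moment at which its call begins.
A pose or a line that the arm cannot do raises IKError and nothing moves.
- job_done(): hands the job in, once; it reports no verdict.
The state is a dict: "time": time; "joint_pos": joint angles; "dq": joint speeds; "joint_torque": joint torques, N m; "ee_pos": TCP position; "ee_rot": TCP orientation; "ft_force": force on the tool from outside, world axes, zero at the start; "moment": the same for the moment, N m; "finger_gap": finger opening in m.
Only numpy, scipy, OpenCV 4.12 (cv2) and the standard library are available. Lean on these libraries where they do the work, as an engineer would, in place of code of your own. Each camera call takes 0.05 s, during which the arm holds its last target.

TASK

The small lidded copper box at the back of the wooden tray is next to be chased, but the bottle vase, the beaker and the candlestick hem it in. First stand all three upright on the cork mat at the side, then set the box upright on the bench turntable, centred, and finally put each of the three back in the tray on the spot it came from. Set everything down rather than dropping it, knock nothing over, and leave the rivet tin and the wooden block in the tray where they are.

Things in the scene. Friction and masses are not known exactly. Their poses are not given: they have to be found in the camera images.
- bottle_vase: loose copper bottle vase, 156 mm tall, round: foot 44 mm across, body widening to 58 mm at 90 mm up, shoulder narrowing to a plain neck 24 mm across from 120 to 150 mm up, topped by a 30 mm lip. 0.25 to 0.45 kg. Grip it by the neck. Origin: centre of its underside, z up its axis.
- beaker: loose copper beaker, 135 mm tall, round and open at the top: 48 mm across at the foot, widening evenly to 57 mm at the rim, wall 3 mm. 0.2 to 0.36 kg. Grip it across the outside near the rim. Origin: centre of its underside, z up its axis.
- candlestick: loose copper candlestick, 152 mm tall, round: foot 50 mm across, thin stem, a drip pan 58 mm across at 99 to 106 mm up, above it the candle socket, a plain tube 23 mm across up to 146 mm, with a 26 mm lip at the top. 0.25 to 0.47 kg. Grip it by the socket. Origin: centre of its underside, z up its axis.
- lidded_box: loose low round copper box, lid closed and fast: 50 mm across with straight sides up to 32 mm, a low domed lid and a small bead on top at 48 mm. 0.18 to 0.34 kg. Grip it across the sides. Origin: centre of its underside, z up its axis.
- tray: fixed wooden tray, 170 mm (its x, away from the robot) by 235 mm (y), floor 8 mm up, rim 22 mm high. Four flush cork spots, 54 mm across: back row at (x, y) = (31, 62), (31, 0), (31, -62) mm, one in front at (-31, 0). The box starts on the back row's middle spot, the three tall pieces in any arrangement on the others, up to 3 mm off centre. Origin: centre of the underside.
- cork_mat: fixed cork mat, the side area, 300 mm (its x) by 150 mm (its y), 8 mm thick, empty at the start, to the left or the right of the tray. Origin: centre of the underside.
- turntable: fixed bench turntable on a cast foot, brake on (it does not turn): flat steel disc 140 mm across, top 40 mm above the bench, with fine ring marks 60, 90 and 120 mm across. On the other side of the tray from the mat. Origin: centre of the underside, on the disc's axis.
- rivet_tin: bystander: loose closed round metal tin, 42 mm across, 28 mm high, in the tray's front left corner. Origin: centre of its underside.
- wood_block: bystander: loose dark hardwood block, 34 by 44 by 26 mm with two black grooves, in the tray's front right corner. Origin: centre of its underside.
Things that resemble listed ones, but are neither listed nor needed, are in the scene too. Leave any white look-alike of the beaker alone. What is shaped like the bottle_vase but turquoise is not meant.

How it is judged:
By the outcome, as a careful person would: the job done as asked, in the order asked, and still so for the second after the job is handed in, with the robot touching nothing.
It also fails if it takes over 147 s, if anything falls off the work surface, if the arm or the gripper's body presses on something with over 40 N, if the wrist force passes 120 N, or if a joint passes its speed limit or range.

## Working session

There is one attempt and no reset: what is moved stays moved. The work goes in short steps, each a Python script; the robot and the scene stay as the last script left them, time stands still between calls to the robot, and variables do not carry over. Pictures are saved under pics/ and viewed, and the job is handed in when it is done.

```bash
ls; mkdir -p pics; python3 - <<'E'
from bench import *
import cv2,numpy as np
for n in ("scene","top","wrist"):
    d=get_image(n); cv2.imwrite(f"pics/{n}0.png",d["frame"]); np.savez(f"pics/{n}0.npz",**d)
    V=np.array(d["view"]); print(n,d["camera_matrix"],(-V[:3,:3].T@V[:3,3]).round(3),d.keys())
s=state();print(s)
E
```

```text
pics
scene [[445.99506785   0.         259.50462462]
 [  0.         445.99506785 184.87134073]
 [  0.           0.           1.        ]] [1.195 0.478 0.934] dict_keys(['frame', 'depth', 'camera_matrix', 'view'])
top [[491.43891403   0.         251.47844986]
 [  0.         491.43891403 192.66744146]
 [  0.           0.           1.        ]] [0.356 0.007 1.146] dict_keys(['frame', 'depth', 'camera_matrix', 'view'])
wrist [[320.24060312   0.         254.41841183]
 [  0.         320.24060312 192.7315038 ]
 [  0.           0.           1.        ]] [ 0.311 -0.518  0.382] dict_keys(['frame', 'depth', 'camera_matrix', 'view'])
{'time': 0.15, 'joint_pos': array([-1.21469476e+00,  9.16555184e-02,  1.23160838e+00, -2.22587425e-05,
        1.81981968e+00, -5.67275872e-02]), 'dq': array([-0.00090639, -0.00230628, -0.00301943,  0.00017498, -0.00104933,
       -0.00097298]), 'joint_torque': array([ 1.20216213e-03, -4.47046494e+01, -4.06905520e+01,  6.99600088e-02,
        2.74676608e-02, -1.02951803e-04]), 'ee_pos': array([ 0.24061995, -0.54939441,  0.22978533]), 'ee_rot': array([-7.35517331e-04,  9.78772332e-01,  2.04949178e-01, -1.21837210e-04]), 'ft_force': array([ 0.50638488, -0.68529755, -0.24100479]), 'moment': array([ 0.03301377, -0.01640973, -0.00959154]), 'finger_gap': 0.0876219424407574}
```

View pics/scene0.png

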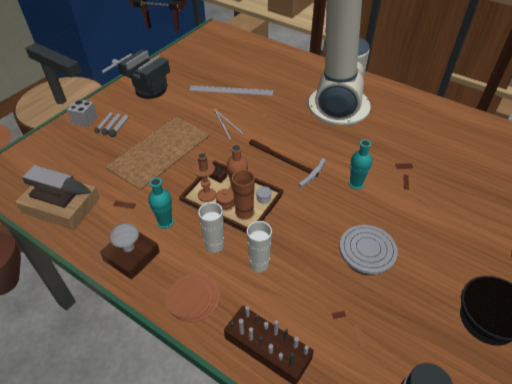

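View pics/top0.png

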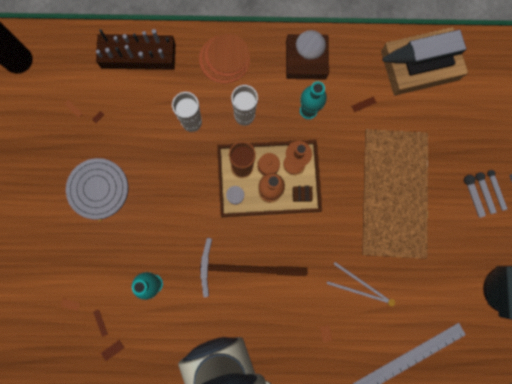

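View pics/wrist0.png

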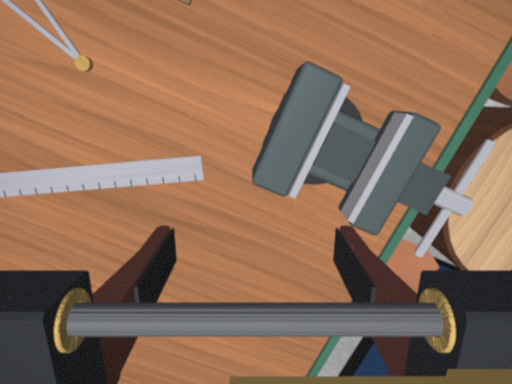

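The top view shows the tray at about (270,178). Copper pieces in it:
- the beaker, back left, at (242,157)
- the box, back middle, at (268,163)
- a piece at back right (298,157)
- a piece in front (271,186)

The scene view shows the candlestick at (204,178) and the vase at (237,162). 

Look-alikes to avoid:
- white beakers at top (187,108) and (244,102)
- turquoise vases at (313,98) and (146,286)
- a flat copper disc at (225,58)

Next I'll take a close crop and measure.

```bash
cat > h.py <<'E'
import cv2,numpy as np
def world(d):
    K=np.array(d["camera_matrix"]);V=np.array(d["view"]);D=np.array(d["depth"],float)
    v,u=np.mgrid[:D.shape[0],:D.shape[1]]
    pc=np.stack([(u-K[0,2])/K[0,0]*D,-(v-K[1,2])/K[1,1]*D,-D],-1)
    return (pc-V[:3,3])@V[:3,:3]
def ray(d,u,v,z):
    K=np.array(d["camera_matrix"]);V=np.array(d["view"]);R=V[:3,:3]
    c=-R.T@V[:3,3]; r=R.T@np.array([(u-K[0,2])/K[0,0],-(v-K[1,2])/K[1,1],-1.])
    return c+r*(z-c[2])/r[2]
def proj(d,p):
    K=np.array(d["camera_matrix"]);V=np.array(d["view"]);q=V[:3,:3]@np.asarray(p)+V[:3,3]
    return np.array([K[0,0]*q[0]/-q[2]+K[0,2],K[1,1]*-q[1]/-q[2]+K[1,2]])
E
python3 - <<'E'
from h import *
d=np.load("pics/top0.npz");s=np.load("pics/scene0.npz")
a=cv2.resize(d["frame"][125:230,200:340],None,fx=4,fy=4,interpolation=cv2.INTER_CUBIC)
b=cv2.resize(s["frame"][130:240,165:305],None,fx=4,fy=4,interpolation=cv2.INTER_CUBIC)
cv2.imwrite("pics/crop_top.png",a);cv2.imwrite("pics/crop_scene.png",b)
W=world(d)
for n,(u,v) in dict(tray=(270,178),mat=(396,192),tt=(97,188),tin=(236,195),block=(302,194)).items(): print(n,W[v,u].round(4),d["depth"][v,u])
# segment mat and disc by height
z=W[...,2]
for lo,hi,nm in((.004,.012,'8mm'),(.035,.045,'40mm')):
    m=((z>lo)&(z<hi)).astype(np.uint8); n,l,st,c=cv2.connectedComponentsWithStats(m)
    for i in range(1,n):
        if st[i,4]>150: print(nm,st[i],W[l==i].mean(0).round(4), [ (q.round(4)) for q in (W[l==i].min(0),W[l==i].max(0))], cv2.minAreaRect(W[l==i][:,:2].astype(np.float32)))
print(z[300:310,300:310].std(),np.median(z[300:330,50:80]))
E
```

```text
tray [ 0.5267 -0.0443  0.1647] 0.99647856
mat [ 0.5242 -0.3495  0.0061] 1.1572338
tt [0.521  0.3417 0.0392] 1.1145864
tin [0.5089 0.0265 0.0357] 1.1206157
block [ 0.5131 -0.1245  0.0337] 1.125264
8mm [ 198   33   52   49 1527] [0.8538 0.0577 0.0082] [array([ 7.906e-01, -3.000e-04,  4.000e-03]), array([0.9145, 0.1241, 0.012 ])] ((0.8516290187835693, 0.06005816161632538), (0.12173977494239807, 0.12267644703388214), 18.907312393188477)
8mm [ 362  129   67  129 7488] [ 0.5213 -0.3476  0.008 ] [array([ 0.3724, -0.4284,  0.004 ]), array([ 0.6761, -0.266 ,  0.012 ])] ((0.5238574743270874, -0.3485330641269684), (0.1548309624195099, 0.3033111095428467), 87.98784637451172)
8mm [ 221  144   97   69 2970] [ 0.5419 -0.0451  0.0081] [array([ 0.4723, -0.1629,  0.004 ]), array([0.638 , 0.0639, 0.012 ])] ((0.5552033185958862, -0.04934225231409073), (0.15424251556396484, 0.21977099776268005), 3.7533631324768066)
8mm [327 262  68  44 329] [ 0.2996 -0.2676  0.0069] [array([ 0.2638, -0.3365,  0.004 ]), array([ 0.3597, -0.1838,  0.0119])] ((0.30888205766677856, -0.2661840319633484), (0.1592267006635666, 0
[... 530 characters left out ...]
5833 -0.0464  0.0423] [array([ 0.5594, -0.0714,  0.0358]), array([ 0.607 , -0.0231,  0.045 ])] ((0.5839614272117615, -0.04736426845192909), (0.04699694365262985, 0.04861120507121086), 10.527824401855469)
40mm [  66  158   62   61 2899] [0.5203 0.3425 0.0406] [array([0.4524, 0.2734, 0.035 ]), array([0.591 , 0.4126, 0.045 ])] ((0.5205454230308533, 0.3428109288215637), (0.13800713419914246, 0.1391381025314331), 43.299781799316406)
40mm [226 186  18  18 166] [0.5096 0.029  0.0372] [array([0.4903, 0.0104, 0.035 ]), array([0.5297, 0.0492, 0.0422])] ((0.510004460811615, 0.029883041977882385), (0.03940431773662567, 0.03874807804822922), 0.6598153710365295)
0.0018924227543972581 0.0004808819754459048
```

View pics/crop_top.png

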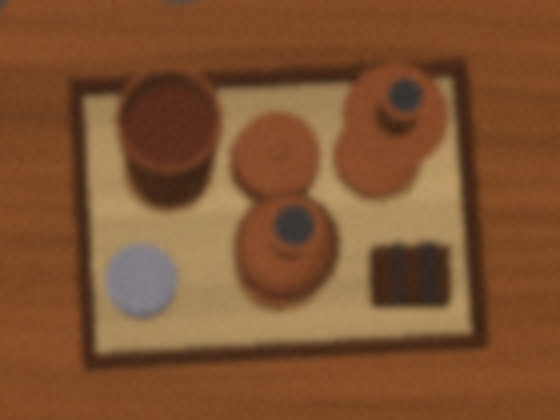

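View pics/crop_scene.png

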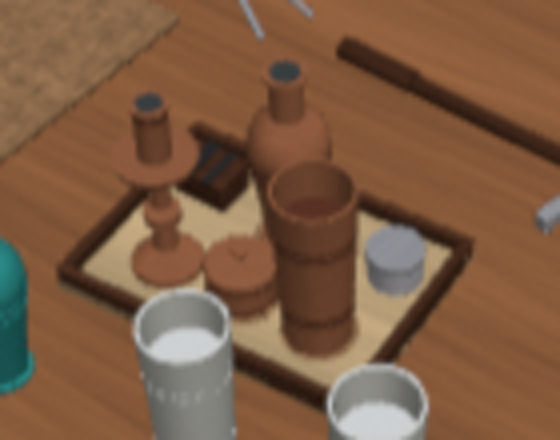

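The close crops confirm the identities: candlestick back right, vase in front, beaker back left, box back middle. The vase and beaker look-alikes are turquoise and white, and all outside the tray. Now I'll measure centres and the tray pose.

```bash
cat > meas.py <<'E'
from h import *
def band(d,lo,hi,c,r):
    W=world(d); m=(W[...,2]>lo)&(W[...,2]<hi)&(np.hypot(W[...,0]-c[0],W[...,1]-c[1])<r)&(d["depth"]>0)
    m=cv2.morphologyEx(m.astype(np.uint8),cv2.MORPH_CLOSE,np.ones((3,3)))
    cs,_=cv2.findContours(m,cv2.RETR_EXTERNAL,cv2.CHAIN_APPROX_NONE)
    k=max(cs,key=cv2.contourArea); (u,v),R=cv2.minEnclosingCircle(k)
    e=cv2.fitEllipse(k) if len(k)>5 else None
    return (u,v,R),e,m.sum()
def report(d,name,lo,hi,z,c,r):
    (u,v,R),e,n=band(d,lo,hi,c,r)
    f=d["camera_matrix"][0][0]; 
    p=ray(d,u,v,z); q=ray(d,*e[0],z); rr=np.linalg.norm(ray(d,u+R,v,z)-p)
    print(name,"circ",p[:2].round(4),"ell",q[:2].round(4),"diam",round(2*rr,4),"n",n,"axes",np.round(e[1],1))
    return q
E
python3 - <<'E'
from meas import *
d=np.load("pics/top0.npz")
report(d,"beaker rim",.132,.155,.143,(.584,.012),.05)
report(d,"candle pan",.1,.125,.114,(.58,-.11),.05)
report(d,"candle top",.148,.175,.160,(.58,-.11),.05)
report(d,"vase top",.148,.175,.164,(.52,-.045),.05)
report(d,"vase body",.088,.175,.098,(.52,-.045),.05)
report(d,"box",.030,.065,.040,(.583,-.047),.03)
report(d,"tt",.03,.05,.04,(.52,.343),.09)
# tray: pale floor & dark rim
hsv=cv2.cvtColor(d["frame"],cv2.COLOR_BGR2HSV)
f=d["frame"].astype(int)
roi=np.zeros(f.shape[:2],np.uint8); roi[132:222,212:328]=1
g=cv2.GaussianBlur(d["frame"],(3,3),0)
print(d["frame"][178,205],d["frame"][178,220],d["frame"][200,221],d["frame"][212,270],d["frame"][205,270],d["frame"][142,265])
pale=((f[...,1]>110)&roi.astype(bool)).astype(np.uint8)
cs,_=cv2.findContours(pale,cv2.RETR_EXTERNAL,cv2.CHAIN_APPROX_NONE);k=np.vstack([c for c in cs if cv2.contourArea(c)>40])
P=np.array([ray(d,*q[0],.008)[:2] for q in cv2.convexHull(k)],np.float32);print("pale",cv2.minAreaRect(P),cv2.contourArea(k))
dark=((f[...,2]<85)&roi.astype(bool)).astype(np.uint8)
n,l,st,_=cv2.connectedComponentsWithStats(dark);i=1+np.argmax(st[1:,2]*st[1:,3]);print(st[i])
ys,xs=np.nonzero(l==i);P=np.array([ray(d,u,v,.022)[:2] for u,v in zip(xs,ys)],np.float32);print("rim",cv2.minAreaRect(P))
cv2.imwrite("pics/mask.png",np.hstack([pale,(l==i).astype(np.uint8)])[120:235]*255)
E
```

```text
beaker rim circ [0.5796 0.0137] ell [0.5795 0.0134] diam 0.057 n 174 axes [26.3 26.5]
candle pan circ [ 0.5901 -0.108 ] ell [ 0.59   -0.1078] diam 0.0575 n 393 axes [25.2 25.8]
candle top circ [ 0.5891 -0.1077] ell [ 0.5892 -0.1076] diam 0.0266 n 131 axes [11.8 12.3]
vase top circ [ 0.5208 -0.0505] ell [ 0.5209 -0.0507] diam 0.0295 n 172 axes [13.9 14. ]
vase body circ [ 0.521  -0.0511] ell [ 0.521  -0.0506] diam 0.0587 n 569 axes [25.8 26.3]
box circ [ 0.5826 -0.0477] ell [ 0.5831 -0.0476] diam 0.0506 n 370 axes [20.3 21.4]
tt circ [0.5197 0.3421] ell [0.5202 0.3422] diam 0.1417 n 2989 axes [59.6 62.1]
[ 35  72 125] [26 42 71] [21 40 69] [26 44 75] [ 98 145 177] [29 53 97]
pale ((0.5536493062973022, -0.0491802915930748), (0.14939703047275543, 0.2174338698387146), 3.706176280975342) 4251.0
[218 140 103  77 622]
rim ((0.5520728230476379, -0.049222998321056366), (0.16839277744293213, 0.2320091873407364), 3.8063488006591797)
```

View pics/mask.png

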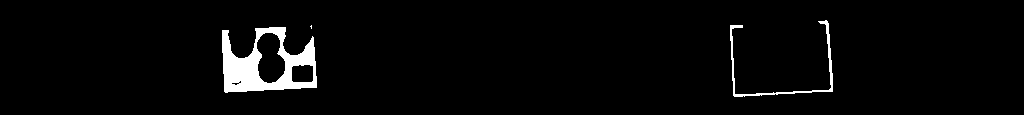

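The measured diameters match the descriptions, and the tray pose (centre about (0.5525, -0.0492), yaw 3.75°) predicts the four spots to within about 2 mm. I'll take a second view from the wrist as a cross-check.

```bash
cat > arm.py <<'E'
from bench import *
import numpy as np
YAW=np.deg2rad(3.75)
def Q(y=YAW): return np.array([0,np.cos(y/2),np.sin(y/2),0])
E
python3 - <<'E'
from arm import *; from meas import *
print(Q(), inverse_kinematics([.47,-.045,.34],Q()))
move_to([.47,-.045,.34],Q())
s=state();print(s["time"],s["ee_pos"],s["ee_rot"],s["joint_pos"].round(2))
d=get_image("wrist");np.savez("pics/w1.npz",**d);cv2.imwrite("pics/w1.png",d["frame"])
report(d,"beaker rim",.132,.155,.143,(.584,.012),.05)
report(d,"candle pan",.1,.125,.114,(.58,-.11),.05)
report(d,"candle top",.148,.175,.160,(.58,-.11),.05)
report(d,"vase top",.148,.175,.164,(.52,-.045),.05)
report(d,"vase body",.088,.175,.098,(.52,-.045),.05)
report(d,"box",.030,.065,.040,(.583,-.047),.03)
E
```

```text
[0.         0.99946459 0.03271908 0.        ] [-1.67527211e-01 -1.97796640e-01  1.31283816e+00 -4.44089210e-16
  2.02655114e+00  1.33781927e+00]
2.1833 [ 0.47003209 -0.04557622  0.33966116] [ 3.19435197e-05  9.99477241e-01  3.23289904e-02 -2.84563957e-04] [-0.17 -0.2   1.31 -0.    2.03  1.34]
beaker rim circ [0.5804 0.0128] ell [0.5801 0.0137] diam 0.061 n 712 axes [54.2 59.2]
candle pan circ [ 0.5895 -0.1076] ell [ 0.5896 -0.107 ] diam 0.0617 n 1583 axes [50.7 55.5]
candle top circ [ 0.5891 -0.1063] ell [ 0.5889 -0.1068] diam 0.0286 n 623 axes [25.8 28.8]
vase top circ [ 0.5207 -0.0499] ell [ 0.5206 -0.05  ] diam 0.0301 n 690 axes [28.3 29.2]
vase body circ [ 0.521  -0.0496] ell [ 0.5209 -0.05  ] diam 0.0592 n 1826 axes [46.5 48.2]
box circ [ 0.5824 -0.0478] ell [ 0.5825 -0.0472] diam 0.053 n 1190 axes [36.6 39.5]
```

View pics/w1.png

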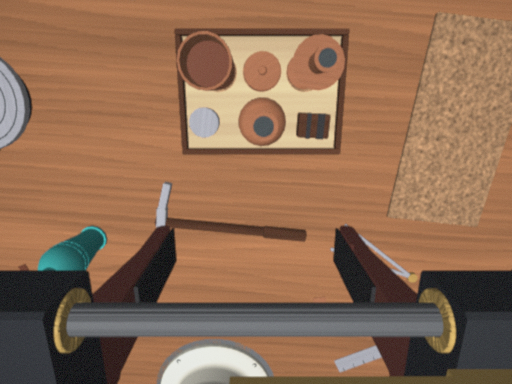

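The wrist view puts the beaker at (205,60), box (262,70), candlestick (325,58) and vase (263,122). All centres agree with the top view to within about 1 mm. Next: the candlestick to the mat.

```bash
cat >> arm.py <<'E'
def show(t=""):
    s=state();print(t,"t",round(s["time"],2),"p",s["ee_pos"].round(4),"gap",round(s["finger_gap"],4),"F",s["ft_force"].round(1));return s
def pick(x,y,zg,lift,q=None,hover=.10):
    """zg: world height of grasp point"""
    q=Q() if q is None else q; z=zg-.011
    move_to([x,y,z+hover],q); move_l([x,y,z],.12)
    show("at"); close(); hold(.15); show("closed"); move_l([x,y,z+lift],.15); show("lifted")
def place(x,y,zg,lift,q=None,back=.10):
    q=Q() if q is None else q; z=zg-.011
    move_to([x,y,z+lift],q) if q is None else move_l([x,y,z+lift],.25,q)
    move_l([x,y,z+.004],.15); hold(.2)
    f0=np.mean([ (hold(.02),state()["ft_force"][2])[1] for _ in range(4)])
    for k in range(12):
        zt=z+.004-.0005*(k+1)
        move_l([x,y,zt],.01); f=state()["ft_force"][2]
        if f-f0>2.0: break
    print("touch at dz",round((zt-z)*1000,1),"mm dF",round(f-f0,2))
    show("set"); gripper_open(); hold(.15); move_l([x,y,zt+back],.15); show("off")
E
python3 - <<'E'
from arm import *
pick(.5893,-.1072,.008+.128,.10)
E
```

```text
at t 3.96 p [ 0.5898 -0.1073  0.1263] gap 0.0876 F [0.1 0.7 0. ]
closed t 5.12 p [ 0.5893 -0.1073  0.125 ] gap 0.0243 F [-0.3 -0.2 -0.3]
lifted t 5.94 p [ 0.5889 -0.1071  0.2234] gap 0.0243 F [-0.2  0.1 -3.6]
```

```bash
python3 - <<'E'
from arm import *; from h import *
place(.622,-.3485,.008+.128,.10)
d=get_image("top");np.savez("pics/t1.npz",**d);s=get_image("scene")
cv2.imwrite("pics/c1.png",np.hstack([cv2.resize(d["frame"][110:270,300:440],None,fx=2.8,fy=2.8),cv2.resize(s["frame"][90:250,80:220],None,fx=2.8,fy=2.8)]))
from meas import report
report(d,"candle pan",.1,.125,.114,(.622,-.3485),.05)
report(d,"candle top",.148,.175,.160,(.622,-.3485),.05)
E
```

```text
touch at dz -0.5 mm dF 2.5
set t 10.38 p [ 0.6221 -0.3486  0.125 ] gap 0.0247 F [ 0.2 -0.2 -1.1]
off t 12.42 p [ 0.6218 -0.3484  0.2232] gap 0.0879 F [-0.  -0.6  0. ]
candle pan circ [ 0.6212 -0.3291] ell [ 0.6231 -0.3311] diam 0.0373 n 121 axes [ 9.4 16.2]Traceback (most recent call last):
  File "<stdin>", line 7, in <module>
  File "meas.py", line 12, in report
    p=ray(d,u,v,z); q=ray(d,*e[0],z); rr=np.linalg.norm(ray(d,u+R,v,z)-p)
                             ~^^^
TypeError: 'NoneType' object is not subscriptable
```

View pics/c1.png

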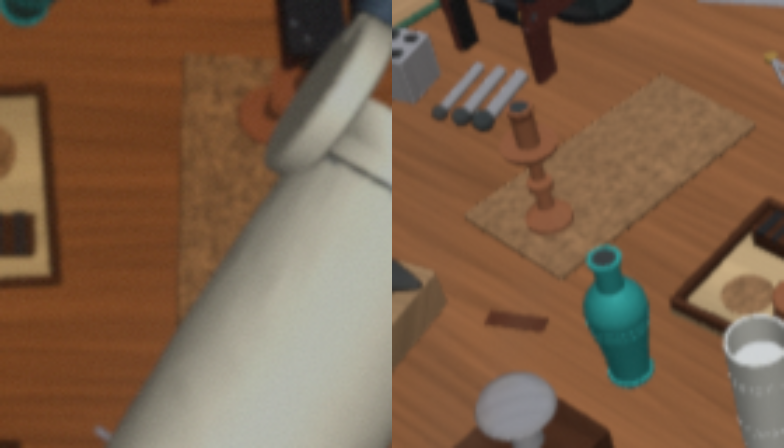

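The candlestick stands upright on the mat. Next the vase, then the beaker.

```bash
python3 - <<'E'
from arm import *; from h import *
pick(.5209,-.0503,.008+.137,.10)
place(.425,-.3485,.008+.137,.10)
s=get_image("scene");cv2.imwrite("pics/c2.png",cv2.resize(s["frame"][90:250,80:300],None,fx=3,fy=3))
d=get_image("wrist");cv2.imwrite("pics/w2.png",d["frame"])
E
```

```text
at t 14.7 p [ 0.5214 -0.0504  0.135 ] gap 0.0879 F [-0.3  0.6  0.5]
closed t 15.82 p [ 0.5209 -0.0505  0.134 ] gap 0.0283 F [ 0.2 -0.4 -0.2]
lifted t 16.63 p [ 0.5205 -0.0502  0.2326] gap 0.028 F [-0.6 -0.5 -4.3]
touch at dz -1.0 mm dF 6.28
set t 21.59 p [ 0.4252 -0.3487  0.1339] gap 0.0283 F [-1.4  1.1  3. ]
off t 23.58 p [ 0.4248 -0.3483  0.2319] gap 0.0875 F [-0.2 -0.3 -0.4]
```

View pics/c2.png

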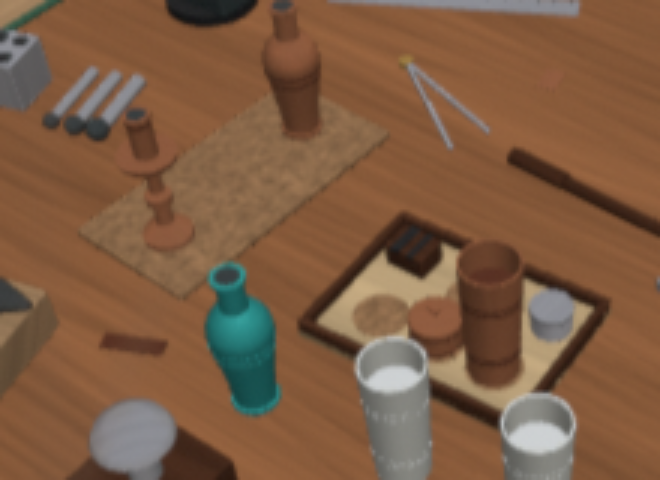

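```bash
python3 - <<'E'
from arm import *; from h import *
pick(.5798,.0135,.008+.117,.12,hover=.12)
place(.524,-.3485,.008+.117,.12,back=.12)
move_to([.47,-.045,.34],Q())
s=get_image("scene");cv2.imwrite("pics/c3.png",cv2.resize(s["frame"][90:250,80:300],None,fx=3,fy=3))
d=get_image("wrist");cv2.imwrite("pics/w3.png",d["frame"]);np.savez("pics/w3.npz",**d)
d=get_image("top");np.savez("pics/t3.npz",**d);cv2.imwrite("pics/t3.png",d["frame"])
E
```

```text
at t 26.29 p [0.5804 0.0135 0.1152] gap 0.088 F [0.1 0.1 0.1]
closed t 27.05 p [0.5799 0.0134 0.1141] gap 0.0556 F [ 0.5 -0.6  1.2]
lifted t 28.0 p [0.5794 0.0135 0.2324] gap 0.0558 F [-0.  -0.5 -4. ]
touch at dz -0.5 mm dF 4.88
set t 33.06 p [ 0.5241 -0.3486  0.1142] gap 0.0557 F [-0.5  1.3  1.6]
off t 34.84 p [ 0.5237 -0.3483  0.2322] gap 0.0879 F [ 0.1 -0.9 -0.5]
```

View pics/c3.png

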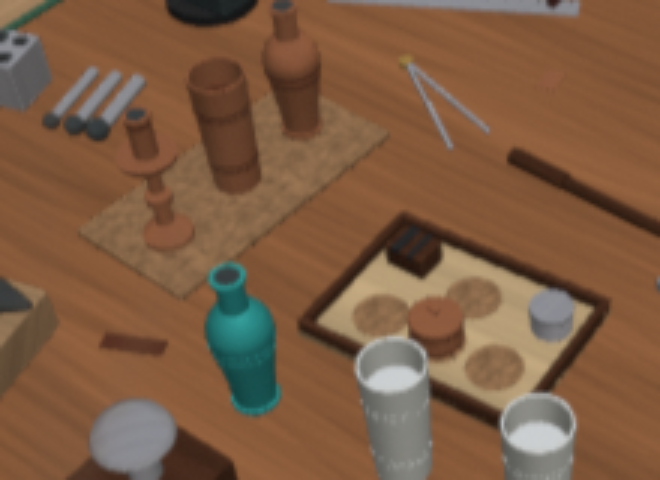

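View pics/w3.png

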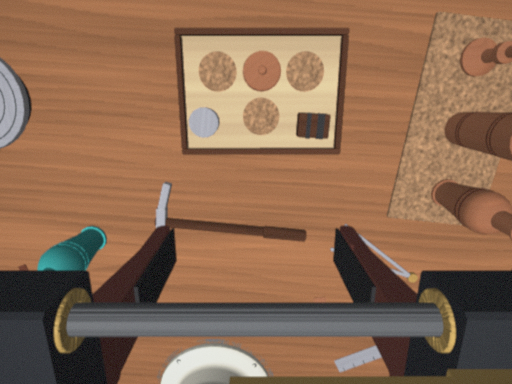

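View pics/t3.png

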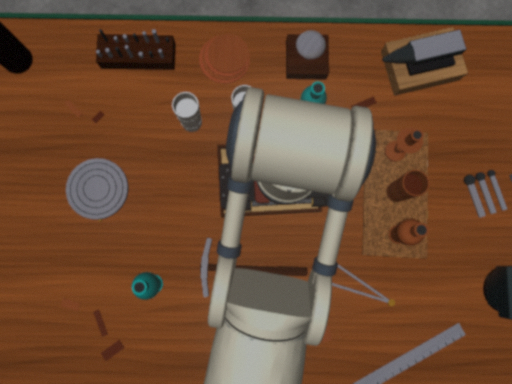

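All three stand upright on the mat and the box is clear. The wrist view shows the empty spots at (217,70), (305,70) and (262,116). I'll measure them and the mat positions.

```bash
python3 - <<'E'
from meas import *
w=np.load("pics/w3.npz");t=np.load("pics/t3.npz")
f=w["frame"].astype(int)
print(f[70,240],f[70,217],f[70,262])
pale=(f[...,1]>(f[70,240,1]+f[70,217,1])//2)&(f[...,2]>150)
for n,(u,v) in dict(L=(217,70),R=(305,70),F=(262,116)).items():
    r=np.zeros(f.shape[:2],np.uint8);cv2.circle(r,(u,v),24,1,-1)
    m=cv2.morphologyEx(((~pale)&(r>0)).astype(np.uint8),cv2.MORPH_OPEN,np.ones((3,3)));m=cv2.morphologyEx(m,cv2.MORPH_CLOSE,np.ones((5,5)))
    k=max(cv2.findContours(m,0,1)[0],key=cv2.contourArea);e=cv2.fitEllipse(cv2.convexHull(k))
    print(n,ray(w,*e[0],.008).round(4),np.round(e[1],1))
report(w,"box",.028,.065,.040,(.583,-.047),.034)
report(t,"candle top",.148,.175,.160,(.622,-.3485),.05)
report(t,"candle pan",.1,.125,.114,(.622,-.3485),.05)
report(t,"beaker",.132,.155,.143,(.524,-.3485),.05)
report(t,"vase top",.148,.175,.164,(.425,-.3485),.05)
report(t,"vase body",.088,.175,.098,(.425,-.3485),.05)
E
```

```text
[157 199 223] [ 97 130 168] [ 92 122 180]
L [0.5801 0.0154 0.008 ] [37.6 40. ]
R [ 0.5883 -0.1081  0.008 ] [37.1 40.2]
F [ 0.522  -0.0504  0.008 ] [35.9 37.1]
box circ [ 0.5826 -0.0468] ell [ 0.5825 -0.0472] diam 0.0533 n 1202 axes [36.8 39.7]
candle top circ [ 0.6206 -0.3475] ell [ 0.6215 -0.3471] diam 0.0282 n 136 axes [11.7 13. ]
candle pan circ [ 0.6222 -0.3484] ell [ 0.6223 -0.3481] diam 0.058 n 378 axes [24. 25.]
beaker circ [ 0.5241 -0.3467] ell [ 0.5241 -0.3465] diam 0.0597 n 206 axes [26.4 27.5]
vase top circ [ 0.4245 -0.3471] ell [ 0.4254 -0.3475] diam 0.0313 n 180 axes [13.5 15.1]
vase body circ [ 0.4266 -0.3525] ell [ 0.4258 -0.3507] diam 0.0701 n 665 axes [25.3 31.8]
```

```bash
python3 - <<'E'
from arm import *; from meas import *
t=np.load("pics/t3.npz");hsv=cv2.cvtColor(t["frame"],cv2.COLOR_BGR2HSV)
m=np.zeros(hsv.shape[:2],np.uint8);m[150:228,55:140]=(hsv[150:228,55:140,1]<90)
k=max(cv2.findContours(m,0,1)[0],key=cv2.contourArea);e=cv2.fitEllipse(k);c=ray(t,*e[0],.04);print("disc",c,e)
pick(.5828,-.0475,.008+.023,.12,hover=.15)
place(.5201,.3422,.040+.023,.09,back=.12)
move_l([.44,.34,.30],.25)
d=get_image("wrist");cv2.imwrite("pics/w4.png",d["frame"]);np.savez("pics/w4.npz",**d)
d=get_image("top");np.savez("pics/t4.npz",**d)
cv2.imwrite("pics/t4.png",cv2.resize(d["frame"][100:270,40:240],None,fx=3,fy=3))
E
```

```text
disc [0.52011112 0.34276763 0.04      ] ((96.41514587402344, 188.3359832763672), (59.922489166259766, 62.26654052734375), 58.12847137451172)
at t 38.46 p [ 0.5835 -0.0476  0.0211] gap 0.0879 F [0.2 0.2 0.4]
closed t 39.29 p [ 0.5828 -0.0477  0.02  ] gap 0.0493 F [-0.8 -1.5  0.9]
lifted t 40.24 p [ 0.5822 -0.0474  0.1384] gap 0.0492 F [ 0.3  0.2 -3.7]
touch at dz -0.5 mm dF 4.55
set t 45.21 p [0.5202 0.3422 0.052 ] gap 0.0489 F [-0.9 -0.7  1.2]
off t 47.07 p [0.5197 0.342  0.1701] gap 0.0876 F [ 0.2  0.3 -0.2]
```

View pics/w4.png

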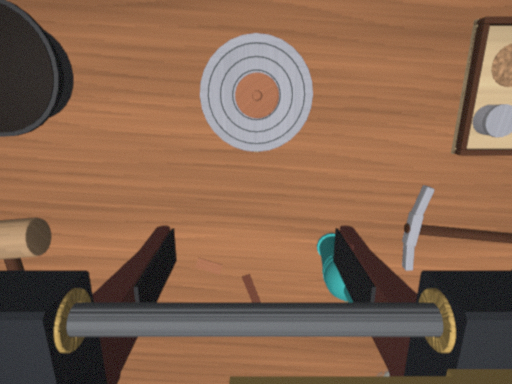

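View pics/t4.png

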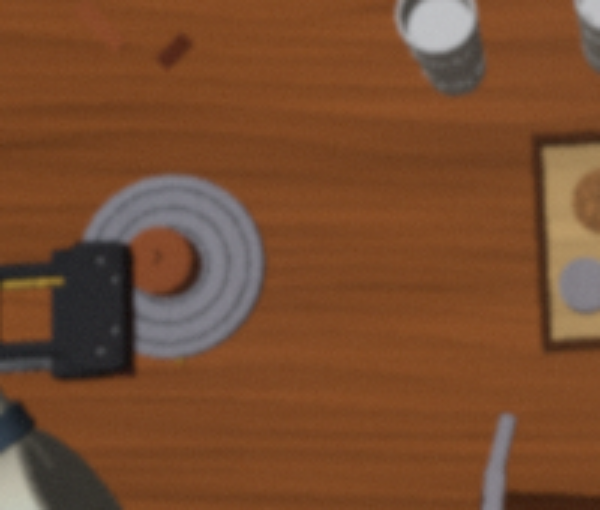

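```bash
python3 - <<'E'
from meas import *
w=np.load("pics/w4.npz");hsv=cv2.cvtColor(w["frame"],cv2.COLOR_BGR2HSV)
r=np.zeros(hsv.shape[:2],np.uint8);cv2.circle(r,(257,93),68,1,-1)
m=((hsv[...,1]<80)&(r>0)).astype(np.uint8);k=max(cv2.findContours(m,0,1)[0],key=cv2.contourArea);e=cv2.fitEllipse(k);print("disc",ray(w,*e[0],.04).round(4),e)
cv2.circle(r,(257,93),68,0,-1);cv2.circle(r,(257,95),32,1,-1)
m=((hsv[...,1]>110)&(r>0)).astype(np.uint8);k=max(cv2.findContours(m,0,1)[0],key=cv2.contourArea);e=cv2.fitEllipse(k);print("box",ray(w,*e[0],.070).round(4),ray(w,*e[0],.060).round(4),e)
report(w,"box bead zone",.060,.1,.072,(.52,.343),.05)
print("bead",ray(w,257,96,.088))
E
```

```text
disc [0.5238 0.3444 0.04  ] ((255.88531494140625, 91.9343490600586), (112.75562286376953, 118.21568298339844), 1.0962802171707153)
box [0.52   0.3435 0.07  ] [0.5201 0.3434 0.06  ] ((256.5748596191406, 95.0147933959961), (41.245811462402344, 42.87650680541992), 0.6302993893623352)
box bead zone circ [0.5204 0.3431] ell [0.5204 0.3435] diam 0.0517 n 1587 axes [43.1 45.1]
bead [0.51887817 0.34307809 0.088     ]
```

```bash
python3 - <<'E'
from meas import *
w=np.load("pics/w4.npz")
cv2.imwrite("pics/z4.png",cv2.resize(w["frame"][25:160,192:322],None,fx=4.4,fy=4.4,interpolation=cv2.INTER_CUBIC))
g=w["frame"].mean(2)
print("col257",[int(x) for x in g[28:158,257]]);print("row92",[int(x) for x in g[92,195:320]])
print([proj(w,(.5201+dx,.3428,.04)).round(1).tolist() for dx in (-.07,-.06,-.045,-.03,.03,.045,.06,.07)])
E
```

```text
col257 [107, 107, 104, 109, 123, 161, 178, 176, 177, 180, 180, 178, 183, 171, 130, 130, 162, 176, 174, 177, 177, 175, 176, 175, 177, 180, 174, 153, 126, 146, 170, 181, 176, 179, 177, 179, 176, 180, 180, 178, 174, 139, 132, 155, 146, 134, 126, 126, 128, 125, 130, 126, 123, 123, 128, 127, 127, 128, 128, 125, 128, 124, 115, 115, 122, 126, 125, 127, 126, 127, 122, 112, 104, 114, 125, 126, 125, 127, 126, 127, 127, 125, 124, 126, 128, 127, 126, 121, 118, 120, 134, 122, 158, 175, 179, 179, 180, 181, 179, 181, 180, 179, 172, 133, 149, 172, 179, 177, 180, 180, 178, 177, 177, 181, 163, 134, 155, 176, 179, 179, 176, 182, 178, 156, 130, 115, 115, 113, 121, 119]
row92 [118, 118, 120, 119, 136, 168, 176, 174, 178, 177, 179, 175, 159, 127, 160, 181, 178, 175, 176, 180, 178, 177, 175, 175, 161, 126, 152, 176, 182, 175, 176, 175, 169, 173, 172, 171, 162, 128, 136, 161, 144, 127, 128, 125, 127, 126, 124, 126, 124, 122, 126, 128, 129, 125, 125, 126, 127, 121, 122, 123, 121, 125, 122, 119, 111, 102, 110, 124, 129, 127, 119, 126, 122, 124, 124, 130, 123, 126, 123, 126, 126, 123, 119, 122, 125, 136, 176, 181, 182, 182, 182, 182, 179, 180, 182, 174, 149, 127, 170, 179, 175, 174, 175, 179, 176, 179, 180, 181, 165, 128, 161, 180, 180, 180, 182, 180, 178, 163, 138, 121, 126, 123, 124, 122, 125]
[[253.3, 151.9], [253.8, 144.1], [254.6, 132.3], [255.4, 120.2], [258.7, 69.2], [259.6, 55.7], [260.5, 41.9], [261.1, 32.6]]
```

View pics/z4.png

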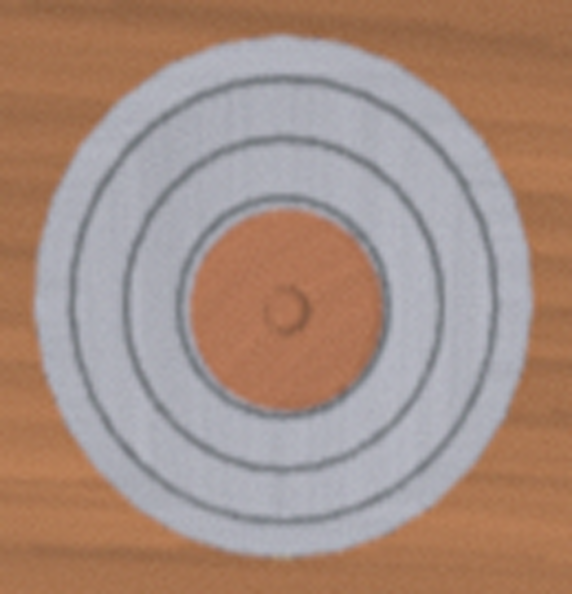

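The 60 mm ring on the disc surrounds the box evenly. From the ring crossings the box is within about 1 mm of the disc's centre; the outer-edge ellipse fit disagreed in x by about 3.6 mm, but that contour includes the disc's side and perspective skew. Now I'll put the beaker, then the vase, back on their spots.

```bash
python3 - <<'E'
from arm import *; from meas import *
pick(.524,-.3485,.008+.117,.12,hover=.12)
place(.5798,.0150,.008+.117,.12,back=.12)
pick(.425,-.3485,.008+.139,.10)
place(.5218,-.0508,.008+.139,.10)
s=get_image("scene");cv2.imwrite("pics/c5.png",cv2.resize(s["frame"][90:250,80:300],None,fx=3,fy=3))
E
```

```text
at t 51.55 p [ 0.5245 -0.3488  0.1153] gap 0.0878 F [ 0.7 -0.2  0.5]
closed t 52.31 p [ 0.5241 -0.3486  0.1141] gap 0.0557 F [-0.3 -1.   1.7]
lifted t 53.26 p [ 0.5237 -0.3483  0.2324] gap 0.0558 F [-0.8 -0.3 -3.9]
touch at dz -0.5 mm dF 4.17
set t 58.33 p [0.58   0.015  0.1142] gap 0.0556 F [-1.  -0.8  0.9]
off t 60.11 p [0.5795 0.015  0.2323] gap 0.0877 F [ 0.3 -0.3  0. ]
at t 62.56 p [ 0.4254 -0.3488  0.1371] gap 0.0875 F [-0.  -0.   0.2]
closed t 63.67 p [ 0.425  -0.3485  0.1359] gap 0.0279 F [ 1.1 -1.  -0.1]
lifted t 64.49 p [ 0.4247 -0.3482  0.2345] gap 0.0281 F [ 0.2  0.3 -3.2]
touch at dz -0.5 mm dF 2.02
set t 69.2 p [ 0.522  -0.0508  0.136 ] gap 0.0283 F [-0.2  0.5 -1.1]
off t 71.19 p [ 0.5215 -0.0508  0.2344] gap 0.0877 F [ 0.8 -0.9  0.2]
```

View pics/c5.png

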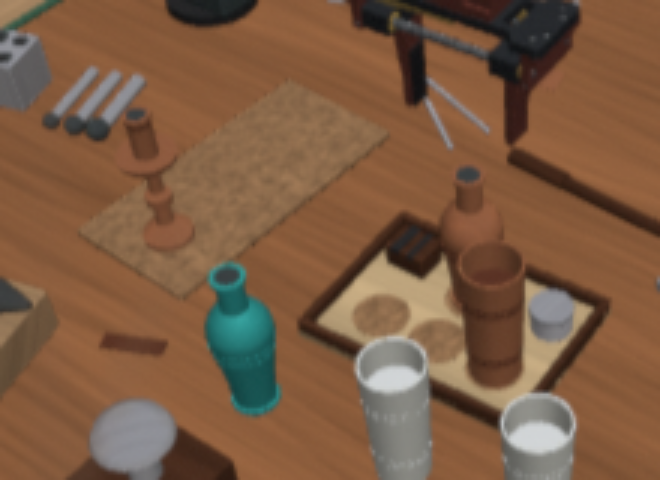

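```bash
python3 - <<'E'
from arm import *; from meas import *
pick(.622,-.3485,.008+.128,.10)
place(.5879,-.1085,.008+.128,.10,back=.12)
move_to([.47,-.045,.34],Q())
w=get_image("wrist");cv2.imwrite("pics/w6.png",w["frame"])
movej([-1.215,0.091,1.231,0,1.82,-0.057])
show()
d=get_image("top");np.savez("pics/t6.npz",**d);s=get_image("scene")
cv2.imwrite("pics/t6.png",d["frame"]);cv2.imwrite("pics/c6.png",cv2.resize(s["frame"][90:290,80:410],None,fx=2.3,fy=2.3))
for n,I in(("W",w),("T",d)):
    print(n)
    report(I,"beaker rim",.132,.155,.143,(.584,.012),.05)
    report(I,"candle pan",.1,.125,.114,(.58,-.11),.05)
    report(I,"candle top",.148,.175,.160,(.58,-.11),.05)
    report(I,"vase top",.148,.175,.164,(.52,-.045),.05)
    report(I,"vase body",.088,.175,.098,(.52,-.045),.05)
W=world(d)
t0=np.load("pics/top0.npz");
report(t0,"tin before",.027,.045,.036,(.51,.03),.03);report(d,"tin after",.027,.045,.036,(.51,.03),.03)
report(t0,"block before",.026,.045,.034,(.513,-.1245),.035);report(d,"block after",.026,.045,.034,(.513,-.1245),.035)
report(d,"box",.06,.1,.072,(.52,.343),.05)
E
```

```text
at t 73.42 p [ 0.6225 -0.3487  0.1265] gap 0.088 F [0.4 0.7 0.9]
closed t 74.59 p [ 0.622  -0.3486  0.125 ] gap 0.0243 F [-1.1 -0.3  0.1]
lifted t 75.41 p [ 0.6217 -0.3483  0.2232] gap 0.0244 F [-0.1 -0.1 -2.6]
touch at dz -0.5 mm dF 2.09
set t 79.83 p [ 0.5881 -0.1086  0.1249] gap 0.0241 F [ 0.2 -0.2 -0.9]
off t 82.01 p [ 0.5876 -0.1084  0.2432] gap 0.0876 F [ 0.1 -0.4 -0.3]
 t 84.79 p [ 0.2413 -0.5492  0.2309] gap 0.088 F [0.8 0.2 0.3]
W
beaker rim circ [0.5802 0.0149] ell [0.5801 0.0154] diam 0.0611 n 710 axes [54.4 59.4]
candle pan circ [ 0.588  -0.1079] ell [ 0.5879 -0.1078] diam 0.062 n 1597 axes [50.8 55.7]
candle top circ [ 0.5872 -0.1078] ell [ 0.5873 -0.1075] diam 0.0284 n 627 axes [26.  28.8]
vase top circ [ 0.5214 -0.0499] ell [ 0.5214 -0.0498] diam 0.03 n 699 axes [28.7 29.2]
vase body circ [ 0.5217 -0.0492] ell [ 0.5217 -0.0498] diam 0.0589 n 1834 axes [46.7 48.1]
T
beaker rim circ [0.5794 0.015 ] ell [0.5796 0.0153] diam 0.0567 n 171 axes [26.2 26.4]
candle pan circ [ 0.589  -0.1087] ell [ 0.5883 -0.1087] diam 0.0576 n 394 axes [25.1 26. ]
candle top circ [ 0.5877 -0.1085] ell [ 0.5877 -0.1082] diam 0.0262 n 129 axes [11.6 12.3]
vase top circ [ 0.5217 -0.0504] ell [ 0.5217 -0.0504] diam 0.0291 n 166 axes [13.5 13.9]
vase body circ [ 0.5222 -0.0504] ell [ 0.5222 -0.0504] diam 0.0586 n 572 axes [26.  26.2]
tin before circ [0.5102 0.0291] ell [0.5103 0.0293] diam 0.0411 n 259 axes [17.2 17.4]
tin after circ [0.5102 0.0291] ell [0.5103 0.0293] diam 0.0411 n 259 axes [17.2 17.4]
block before circ [ 0.5154 -0.1249] ell [ 0.5158 -0.1253] diam 0.0529 n 305 axes [16.7 22.4]
block after circ [ 0.5154 -0.1257] ell [ 0.5158 -0.1257] diam 0.0516 n 303 axes [16.6 22.1]
box circ [0.5189 0.3411] ell [0.5198 0.3413] diam 0.0524 n 434 axes [22.  23.2]
```

View pics/t6.png

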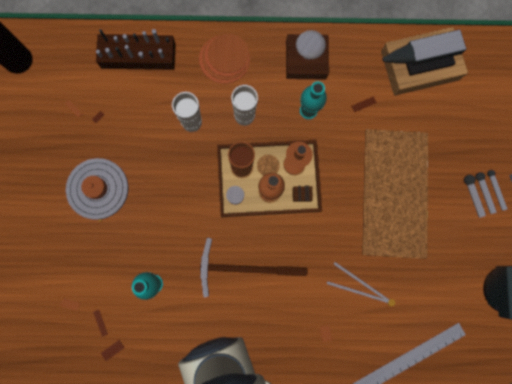

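View pics/c6.png

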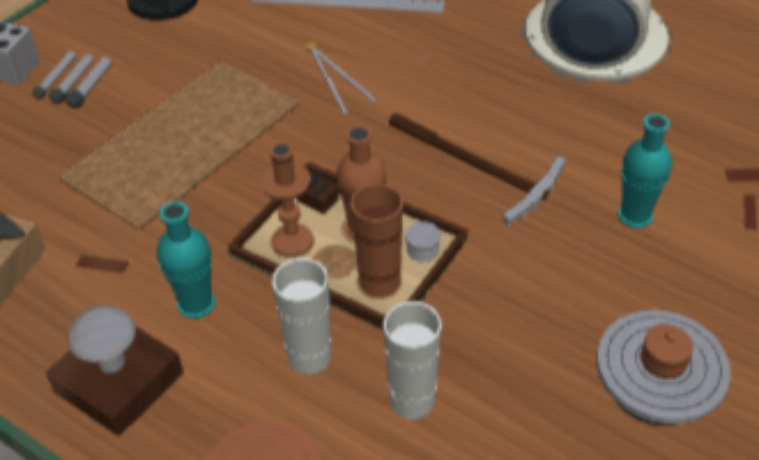

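The top view shows the beaker, candlestick and vase back on their spots and the box centred on the turntable at (95,187). The tin and block haven't moved. Handing in.

```bash
python3 -c "
from bench import *
print(job_done())"
```

```text
the job is handed in; nothing more can be done
None
```

The job is done and handed in. I stood the candlestick, vase and beaker on the cork mat, set the box on the turntable, then put the beaker, vase and candlestick back on the spots they came from. The robot's clock read about 85 s, well under the 147 s limit.

**Tall pieces:** in the last top and wrist views all three stand upright, within about 1 mm of their spot centres.

**Box:** it stands upright, about 1 mm from the turntable's centre.

**Tin and block:** the tin had not moved. The block read within 0.4–0.8 mm of its first position, which is measurement noise.

**Checks that disagreed:**
- One fit of the turntable's outer edge in the wrist view was off by about 3.6 mm in x. I rejected it because that contour takes in the disc's side. The ring marks and the top view both showed the box centred.
- The gripper closed to about 28 mm on the vase's 24 mm neck, so it probably touched the shoulder or lip. The vase stayed upright both times.

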